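# Set a contact grill up for melting toppings

## Task

Get the small contact grill ready for melting toppings: set its red-balled heat lever to the middle position, standing straight up, and raise its stiff, springy lid so that, once you have let go and it has settled, it stays at the angle of the red height marker on its side. Do not move the marker, and do not disturb the things standing round the grill.

Things in the scene. Friction and masses are not known exactly. Their poses are not given: they have to be found in the camera images.
- contact_grill: small steel contact grill fixed on the table behind the left induction hob. Origin on the table under the grill; its x axis points from its open front to its hinge at the back (away from the robot), y to its left, z up. The base spans x -50..70, y -100..100, height 90 mm; on its right (y -100..-166) a black side pod 68 mm high carries the heat lever
- press_lid: the steel lid (176 mm wide in y, 40 mm thick at most). Origin on the hinge axis; the lid reaches along its -x from there, y along the axis. It starts a little ajar. The hinge is stiff (7 to 13 N upward at the lip to move it) and springy: it stays, but settles back some degrees once released (varies with its hidden weight)
- lid_lip (a point): centre of the round bead (14 mm diameter, 162 mm long in y) that ends the black handle lip along the lid's front, 150 mm from the hinge axis. The 7 mm thick lip runs the whole width with no gap behind the bead; it overhangs the base front by 45 mm, some 105 to 120 mm above the table, so it is lifted from beneath, best with closed fingers tilted about 45 degrees forward
- lid_hinge (a point): point on the lid's hinge axis, midway along the lid's width, 105 mm above the table (fixed to the grill)
- height_marker: red pointer arm, 128 mm long, 7 mm thick, on the left side of the grill 114 mm left of the lid's middle beside a steel scale arc; origin on the same hinge axis, x axis along the arm towards the hinge: the arm points along its -x, up and to the front. When lid and marker agree their x axes are parallel. It is stiff and must stay as set (about 34 to 55 degrees above level)
- marker_tip (a point): centre of the ball at the free end of the red pointer, 128 mm from the hinge axis
- heat_lever (a joint): angle of the heat lever in rad: 0 = leaning 0.55 rad to the grill's front, 0.55 = straight up (the middle), 1.1 = leaning to the back; stays where it is left
- heat_lever_tip (a point): centre of the red ball (26 mm diameter) on the lever, 70 mm from the lever's pivot, which lies 88 mm above the table at grill x 20, y -135 mm; the lever swings in the grill's x-z plane. Nothing but the steel stem (10 mm) is under the ball
- squeeze_0: yellow squeeze bottle with a red nozzle, 52 mm diameter, 172 mm tall, origin at the centre of its base; bystander
- pepper_mill: dark brown wooden pepper mill, 58 mm diameter, 190 mm tall, origin at the centre of its base; bystander
- deli_b: clear tub with a green lid, 99 mm diameter, 84 mm tall, in front of the grill on the left, origin at the centre of its base; bystander

How it is judged:
At the end, for the whole second after the job is handed in: the released lid rests within 0.06 rad (3.4 degrees) of the marker's angle, and the heat lever stands within 0.12 rad (7 degrees) of straight up (angle between the x axis of press_lid and the x axis of height_marker, either way round below 0.06 rad and angular speed of press_lid below 0.05 rad/s and value of joint heat_lever between 0.43 and 0.67 rad); the robot touches nothing.
It fails at once if the red marker is moved (its tip by more than 6 mm) (distance of marker_tip from where it was at the start of the episode above 0.006 m).
It fails at once if a bystander is moved by more than 20 mm or tipped over (distance of any of squeeze_0, pepper_mill, deli_b from where it was at the start of the episode above 0.02 m or angle between any of squeeze_0, pepper_mill, deli_b's own z axis and vertical above 0.5 rad).
It also fails if it takes over 54 s, if anything falls off the work surface, if the arm or the gripper's body presses on something with over 40 N, if the wrist force passes 120 N, or if a joint passes its speed limit or range.

## Robot

A 6-joint arm with a two-finger parallel gripper is mounted at the origin on a cart in front of the work surface, level with it; the furniture and walls round the work are solid. World frame = base frame: x ahead of the robot, y to its left, z up, the work surface at z = 0. Lengths are in m, angles in rad, forces in N, time in s.
With the tool pointing down it reaches from about 0.275 to 0.825 m from the base axis. Payload 4.9 kg.
Tool frame: the origin (TCP) lies between the finger pads; the fingertips stand 14 mm ahead of it and the grasp point (between the pads) lies 5 mm behind it; z points along the fingers, y is the direction in which the jaws open and shut (so a half turn about z gives the same grasp; the last joint's range is limited). The gripper opens to 85 mm and grips with 20 to 120 N. Pads are 22 mm wide; open, the fingers measure 114 mm over their backs; the gripper's body (76 mm by 85 mm) begins 54 mm behind the grasp point. The pads swing forward as they close: fully open they stand 13 mm farther back than shut.
Start: joints at [-1.278, 0.326, -0.193, 1.052, 0, 1.437], TCP at [0.228, -0.501, 0.245] pointing down, gripper open.
Joint ranges: [-2.65, 2.65], [-0.97, 1.79], [-1.3, 1.35], [-1.93, 2.1], [-1.47, 1.37], [-3.14, 3.14]. Speed limits (rad/s): [2.57, 2.57, 3.14, 3.14, 3.14, 3.14].

## Interface

Orientations are given as a 3x3 rotation matrix whose columns are the frame's x, y, z axes.
In Python, from plant import sensors, eyes, bot gives the robot as it stands. The module is installed in compiled form; this text tells all that it offers.
- The arm moves only by the tool arm_command, never from a script. Its argument "rows" is one flat list of numbers, 6 for each row, row after row: the shift along the tool's x, y, z in units of 0.03 m (1.0 is 0.03 m), then the turn, a rotation vector about the tool's x, y, z in units of 0.1 rad (1.0 is 0.1 rad). A call has 1 to 5 rows; each row shifts and turns the commanded pose from where the row before left it, along the tool's axes as they then stand; what a row does not reach is not made up. A row lasts 1/10 s, in which the tool goes at most 50 mm and 8.59 degrees, less where a joint would pass 70% of its speed; a pose out of reach is approached as far as the arm can. A call with a number of a shift or a turn outside -1 to 1 is refused whole. A call with a gripper value outside its range is refused whole. "grip" is the opening, from 0 (shut) to 1 (fully open), set as the call begins (left out, the last holds). The fingers move at their own pace and stop on an object; "newtons" is the grip in N (left out, the last holds). Time passes only in rows, so rows that do not move let the fingers close. It gives the time, the measured TCP pose, the force and the opening at its end, in the units of the state.
- sensors.sense(): the state, without advancing time (a new reading comes with each control period).
- eyes.grab_frame(name): name is "side" or "top"; returns the picture (480x640x3 uint8, blue, green, red); there is no depth.
- eyes.calibration(name): a dict with "vfov" (degrees; the focal length in pixels is half the picture's height over the tangent of half this angle, whatever the lens; pixels are square), "cx", "cy" (the principal point, pixels), "world_to_cam" (4x4, takes a point from world to camera coordinates). Camera axes: x right, y up, looking along -z (the intrinsics and any distortion apply to the point x, -y, -z); pixel columns grow to the right and rows downward; lengths in m; the calibration is good to about 2 mm. A picture is of the moment at which its call begins. calibration takes no time and is no camera call.
- bot.finish_job(): hands the job in, once; it reports no verdict.
The state is a dict: "t": time; "joints": joint angles; "joint_velocities": joint speeds; "effort": joint torques, N m; "tool_pos": TCP position; "ee_rot": TCP orientation; "contact_force": force on the tool from outside, world axes, zero at the start; "ft_torque": the same for the moment, N m; "finger_gap": finger opening in m.
Only numpy, scipy, OpenCV 4.12 (cv2) and the standard library are available. Lean on these libraries where they do the work, as an engineer would, in place of code of your own. Each camera call takes 0.05 s, during which the arm holds its last target. There are 200 camera calls.

## Working session

There is one attempt and no reset: what is moved stays moved. The work goes in short steps, Python scripts to look and compute and a tool call to move; the robot and the scene stay as the last step left them, time stands still between calls to the robot, and variables do not carry over. Pictures are saved under pics/ and viewed, about 8 in all and at most 12, crops included, and the job is handed in when it is done.

Besides the shell and the picture viewer there is one more tool, called after "Request:" by a JSON object that holds its "name" and its "arguments", one argument or row to a line. arm_command: Moves the arm, as the interface text tells. Its arguments: {"type":"object","properties":{"rows":{"type":"array","items":{"type":"number","minimum":-1,"maximum":1}},"grip":{"type":"number"},"newtons":{"type":"number"}},"required":["rows"]}

```bash
mkdir -p pics
python3 - <<'E'
from plant import sensors, eyes, bot
import cv2,numpy as np
s=sensors.sense(); print(s['t'],s['tool_pos'],np.round(s['ee_rot'],3))
for n in ('side','top'):
    im=eyes.grab_frame(n); cv2.imwrite(f'pics/{n}0.png',im)
    c=eyes.calibration(n); print(n,{k:(np.round(v,4).tolist() if hasattr(v,'tolist') else v) for k,v in c.items()})
E
```

```text
0.0 [ 0.22750827 -0.50012166  0.24451431] [[ 0.91   0.414 -0.001]
 [ 0.414 -0.91   0.002]
 [ 0.    -0.002 -1.   ]]
side {'vfov': 49.3619569232848, 'cx': 318.44773263137904, 'cy': 231.02027616854366, 'world_to_cam': [[-0.9847, -0.1741, 0.0084, 0.6373], [0.0735, -0.3712, 0.9256, -0.1874], [-0.1581, 0.9121, 0.3783, -0.9389], [0.0, 0.0, 0.0, 1.0]]}
top {'vfov': 53.184362222271595, 'cx': 317.02546061350387, 'cy': 233.94656054330815, 'world_to_cam': [[-0.0257, -0.9996, 0.0073, -0.0762], [0.9882, -0.0243, 0.1513, -0.6933], [-0.1511, 0.0111, 0.9885, -0.8986], [0.0, 0.0, 0.0, 1.0]]}
```

View pics/side0.png

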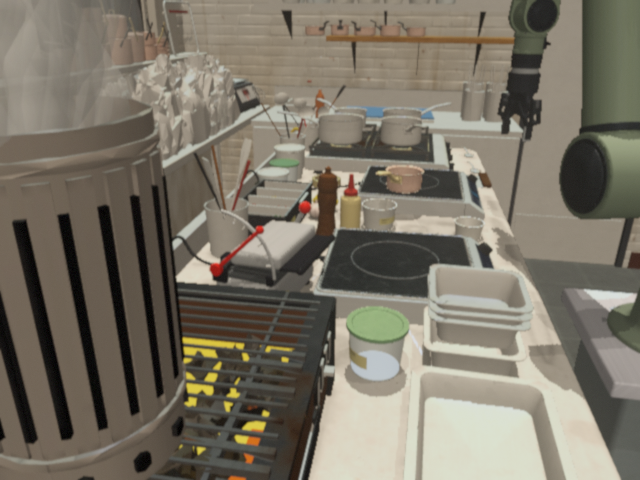

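View pics/top0.png

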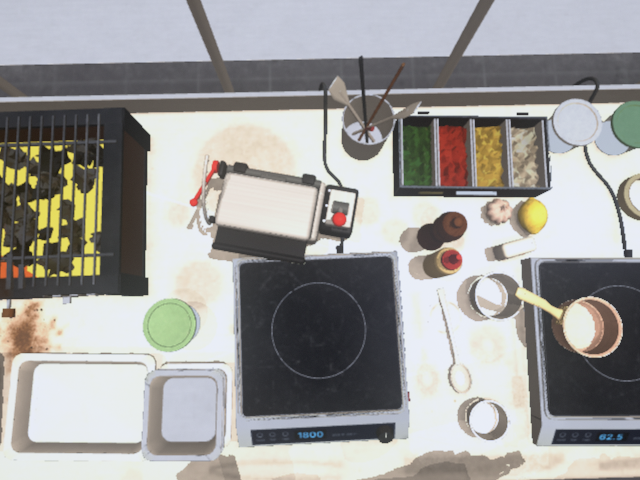

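The side view looks from the left: red marker runs (218,268) hinge end to (262,230) tip, and the lever ball is at (305,207). In the top view the marker runs (222,168) to (195,202), the lever ball is at (339,218) and the lid lip is the dark strip from (215,245) to (305,258). Bystanders are the tub at (171,323), mill at (452,225) and bottle at (447,262).

```bash
cat > h.py <<'E'
import cv2,numpy as np
from plant import sensors, eyes
def cam(n):
    c=eyes.calibration(n); f=240/np.tan(np.radians(c['vfov'])/2)
    return f,c['cx'],c['cy'],np.array(c['world_to_cam'])
def ray(n,uv):
    f,cx,cy,M=cam(n); d=np.array([(uv[0]-cx)/f,-(uv[1]-cy)/f,-1]); R=M[:3,:3]
    d=R.T@d; return -R.T@M[:3,3], d/np.linalg.norm(d)
def plane(n,uv,z):
    o,d=ray(n,uv); return o+d*(z-o[2])/d[2]
def proj(n,p):
    f,cx,cy,M=cam(n); q=M[:3,:3]@np.asarray(p)+M[:3,3]; return np.array([cx-f*q[0]/q[2],cy+f*q[1]/q[2]])
def tri(a,b):
    o1,d1=ray('side',a);o2,d2=ray('top',b)
    t=np.linalg.lstsq(np.stack([d1,-d2],1),o2-o1,rcond=None)[0]
    p,q=o1+t[0]*d1,o2+t[1]*d2; return (p+q)/2,np.linalg.norm(p-q)
def red(im,box):
    h=cv2.cvtColor(im,cv2.COLOR_BGR2HSV); m=((h[...,0]<8)|(h[...,0]>172))&(h[...,1]>150)&(h[...,2]>90)
    k=np.zeros(m.shape,np.uint8); x0,y0,x1,y1=box; k[y0:y1,x0:x1]=m[y0:y1,x0:x1]; return k
E
python3 - <<'E'
from h import *
s=cv2.imread('pics/side0.png');t=cv2.imread('pics/top0.png')
for nm,im,bx in (('side',s,(200,195,320,285)),('top',t,(180,150,360,235))):
    n,l,st,c=cv2.connectedComponentsWithStats(red(im,bx))
    for i in range(1,n):
        if st[i,4]>8: print(nm,st[i],c[i].round(1))
a=cv2.resize(s[190:290,200:340],None,fx=5.5,fy=5.5,interpolation=cv2.INTER_CUBIC)
b=cv2.resize(t[150:265,185:365],None,fx=4.4,fy=4.4,interpolation=cv2.INTER_CUBIC)
cv2.imwrite('pics/c1.png',a);cv2.imwrite('pics/c2.png',b);print(a.shape,b.shape)
E
```

```text
side [299 201  11  12 105] [304.5 206.6]
side [210 225  53  51 318] [232.2 254. ]
top [206 161  12  21  82] [212.3 169.7]
top [190 188  11  18  67] [195.3 198.5]
top [333 213  13  13 133] [338.8 218.7]
(550, 770, 3) (506, 792, 3)
```

View pics/c1.png

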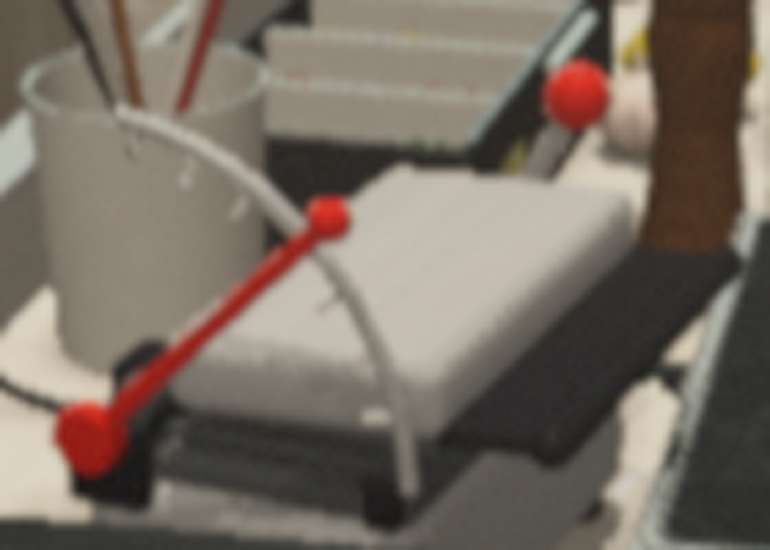

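View pics/c2.png

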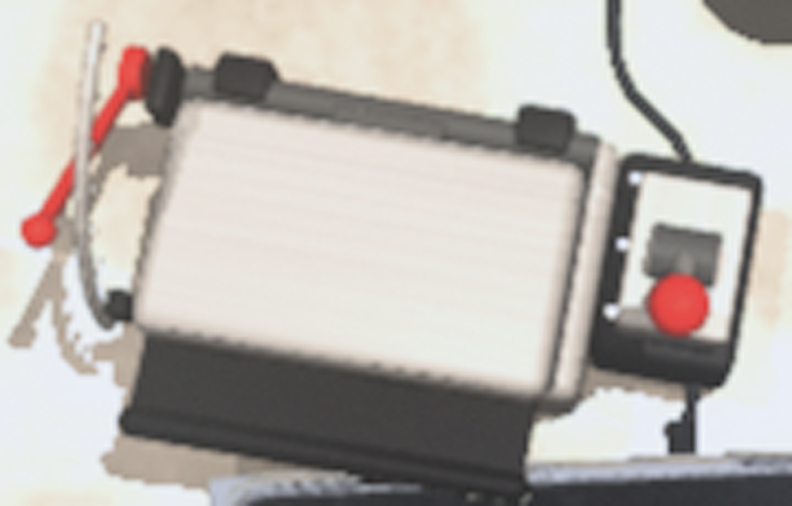

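The crops show, in full-image pixels, the marker knob at side (216.7,269.6) and top (215.7,166.4). The tip ball is at (259.6,229.5) and (193.6,202.3). The bead's left end is at (300,272) and (213.4,245.5), its right end at (333.6,236.4) and (304.3,260.7). The lever leans forward.

Run:
```python
from h import *
P={}
for k,a,b in (('knob',(216.7,269.6),(215.7,166.4)),('tip',(259.6,229.5),(193.6,202.3)),('ball',(304.5,206.6),(338.8,218.7)),('leadL',(300,272),(213.4,245.5)),('leadR',(333.6,236.4),(304.3,260.7))):
    p,e=tri(a,b); P[k]=p; print(k,p.round(4),'gap',round(e,4))
v=P['tip']-P['knob']; print('len',np.linalg.norm(v),'elev',np.degrees(np.arcsin(v[2]/np.linalg.norm(v))),'yaw from tip',np.degrees(np.arctan2(-v[1],-v[0])))
w=P['leadL']-P['leadR'];print('lip len',np.linalg.norm(w),'yaw from lip',np.degrees(np.arctan2(-w[0],w[1])))
for n,uv,z in (('tub',(171,323),.084),('mill',(454,224),.19),('bottle',(449,260),.172)): print(n,plane('top',uv,z).round(3))
for y in (w,):
    yh=w[:2]/np.linalg.norm(w[:2]); xh=np.array([yh[1],-yh[0]])
    # hinge mid from knob, grill origin from ball
    for k in P: print(k,'in grill axes rel knob', ((P[k]-P['knob'])[:2]@xh).round(4), ((P[k]-P['knob'])[:2]@yh).round(4))
```

```text
knob [0.8183 0.0977 0.102 ] gap 0.0027
tip [0.7288 0.1164 0.1941] gap 0.0008
ball [ 0.7025 -0.1323  0.15  ] gap 0.0009
leadL [0.6643 0.0991 0.1124] gap 0.0018
leadR [ 0.6309 -0.0684  0.1134] gap 0.0035
len 0.1297539509266272 elev 45.22553202856459 yaw from tip -11.801055630011735
lip len 0.17081078241757383 yaw from lip -11.261169620662624
tub [0.525 0.183 0.084]
mill [ 0.682 -0.326  0.19 ]
bottle [ 0.622 -0.318  0.172]
knob in grill axes rel knob 0.0 0.0
tip in grill axes rel knob -0.0914 0.0009
ball in grill axes rel knob -0.0686 -0.2481
leadL in grill axes rel knob -0.1513 -0.0287
leadR in grill axes rel knob -0.1513 -0.1995
```

```bash
cat >> h.py <<'E'
from scipy.spatial.transform import Rotation as Ro
yw=np.radians(-11.4); X=np.array([np.cos(yw),np.sin(yw),0]); Y=np.array([-X[1],X[0],0]); Z=np.array([0,0,1.])
H=np.array([.796,-.014,.105]); MARK=44.5
def tool(th): # tilt forward by th deg
    t=np.radians(th); z=X*np.sin(t)-Z*np.cos(t); x=X*np.cos(t)+Z*np.sin(t); return np.stack([x,np.cross(z,x),z],1)
def plan(p,R,n,nr,cur=None):
    """rows in tool units: rotation in the first nr rows, straight shift over n"""
    s=sensors.sense(); p0,R0=cur or (np.array(s['tool_pos']),np.array(s['ee_rot']))
    print('t',s['t'],'F',np.round(s['contact_force'],1))
    rv=Ro.from_matrix(R0.T@R).as_rotvec(); q=R0.copy()
    for i in range(n):
        w=rv/nr if i<nr else rv*0
        print(np.round(np.r_[q.T@((p-p0)/n)/.03,w/.1],2).tolist()); q=q@Ro.from_rotvec(w).as_matrix()
    return p,R
E
python3 - <<'E'
from h import *
b=np.array([.7025,-.1323,.150])
a=plan(np.r_[(b-.055*X)[:2],.235],tool(0),15,7)
plan(np.r_[(b-.05*X)[:2],.152],tool(0),3,1,a)
E
```

```text
t 0.1 F [ 0.3 -0.1 -0.4]
[1.2, -0.38, 0.02, -0.0, 0.0, 0.89]
[1.16, -0.48, 0.02, -0.0, 0.0, 0.89]
[1.11, -0.59, 0.02, -0.0, 0.0, 0.89]
[1.06, -0.68, 0.02, -0.0, 0.0, 0.89]
[0.99, -0.77, 0.02, -0.0, 0.0, 0.89]
[0.92, -0.86, 0.02, -0.0, 0.0, 0.89]
[0.84, -0.94, 0.02, -0.0, 0.0, 0.89]
[0.75, -1.01, 0.02, -0.0, 0.0, 0.0]
[0.75, -1.01, 0.02, -0.0, 0.0, 0.0]
[0.75, -1.01, 0.02, -0.0, 0.0, 0.0]
[0.75, -1.01, 0.02, -0.0, 0.0, 0.0]
[0.75, -1.01, 0.02, -0.0, 0.0, 0.0]
[0.75, -1.01, 0.02, -0.0, 0.0, 0.0]
[0.75, -1.01, 0.02, -0.0, 0.0, 0.0]
[0.75, -1.01, 0.02, -0.0, 0.0, 0.0]
t 0.1 F [ 0.3 -0.1 -0.4]
[0.06, 0.0, 0.92, 0.0, 0.0, 0.0]
[0.06, 0.0, 0.92, 0.0, 0.0, 0.0]
[0.06, 0.0, 0.92, 0.0, 0.0, 0.0]
```

Request:
{"name": "arm_command", "arguments": {
  "rows": [0.95,-0.35,0,0,0,0.9,0.95,-0.45,0,0,0,0.9,0.95,-0.55,0,0,0,0.9,0.95,-0.65,0,0,0,0.9,0.9,-0.7,0,0,0,0.9],
  "grip": 0
}}

```text
t: 0.6
tool_pos: [0.3465, -0.3864, 0.2449]
ee_rot: [[1.0, -0.027, -0.0], [-0.027, -1.0, 0.001], [-0.0, -0.001, -1.0]]
contact_force: [1.2, -0.1, 0.3]
finger_gap: 0.0122
```

Request:
{"name": "arm_command", "arguments": {
  "rows": [0.9,-0.8,0,0,0,0.9,0.8,-0.9,0,0,0,0.9,0.75,-0.95,0,0,0,0,0.75,-0.95,0,0,0,0,0.75,-0.95,0,0,0,0]
}}

```text
t: 1.1
tool_pos: [0.4846, -0.2689, 0.2449]
ee_rot: [[0.979, -0.202, -0.001], [-0.202, -0.979, 0.0], [-0.001, -0.0, -1.0]]
contact_force: [-0.7, -0.2, -0.3]
finger_gap: 0.0
```

Run:
```python
from h import *
b=np.array([.7025,-.1323,.150])
print(sensors.sense()['tool_pos'])
a=plan(np.r_[(b-.055*X)[:2],.235],tool(0),7,1)
```

```text
[ 0.48455613 -0.26885098  0.24493436]
t 1.1 F [-0.7 -0.2 -0.3]
[0.62, -0.85, 0.05, -0.0, 0.01, -0.04]
[0.63, -0.84, 0.05, -0.0, 0.0, -0.0]
[0.63, -0.84, 0.05, -0.0, 0.0, -0.0]
[0.63, -0.84, 0.05, -0.0, 0.0, -0.0]
[0.63, -0.84, 0.05, -0.0, 0.0, -0.0]
[0.63, -0.84, 0.05, -0.0, 0.0, -0.0]
[0.63, -0.84, 0.05, -0.0, 0.0, -0.0]
```

Request:
{"name": "arm_command", "arguments": {
  "rows": [0.63,-0.84,0.05,0,0,0,0.63,-0.84,0.05,0,0,0,0.63,-0.84,0.05,0,0,0,0.63,-0.84,0.05,0,0,0,0.63,-0.84,0.05,0,0,0]
}}

```text
t: 1.6
tool_pos: [0.6024, -0.1647, 0.2372]
ee_rot: [[0.979, -0.202, -0.001], [-0.202, -0.979, 0.0], [-0.001, -0.0, -1.0]]
contact_force: [-0.5, -0.7, -0.0]
finger_gap: 0.0002
```

Request:
{"name": "arm_command", "arguments": {
  "rows": [0.63,-0.84,0.05,0,0,0,0.63,-0.84,0.05,0,0,0,0,0,0.9,0,0,0,0,0,0.9,0,0,0,0,0,0.9,0,0,0]
}}

```text
t: 2.1
tool_pos: [0.6489, -0.1235, 0.1523]
ee_rot: [[0.98, -0.201, -0.001], [-0.201, -0.98, 0.0], [-0.001, -0.0, -1.0]]
contact_force: [0.5, 0.2, -0.1]
finger_gap: 0.0003
```

Run:
```python
from h import *
b=np.array([.7025,-.1323,.150])
s=sensors.sense();print(s['tool_pos'])
plan(np.r_[(b+.0366*X-.024*X)[:2],.154],tool(0),4,1)
im=np.vstack([eyes.grab_frame('side')[130:300,180:380],eyes.grab_frame('top')[120:290,200:400]])
cv2.imwrite('pics/a1.png',cv2.resize(im,None,fx=1.75,fy=1.75))
```

```text
[ 0.64888352 -0.12348547  0.1522911 ]
t 2.1 F [ 0.5  0.2 -0.1]
[0.56, -0.02, -0.01, -0.0, 0.01, -0.03]
[0.56, -0.02, -0.01, -0.0, 0.0, -0.0]
[0.56, -0.02, -0.01, -0.0, 0.0, -0.0]
[0.56, -0.02, -0.01, -0.0, 0.0, -0.0]
```

View pics/a1.png

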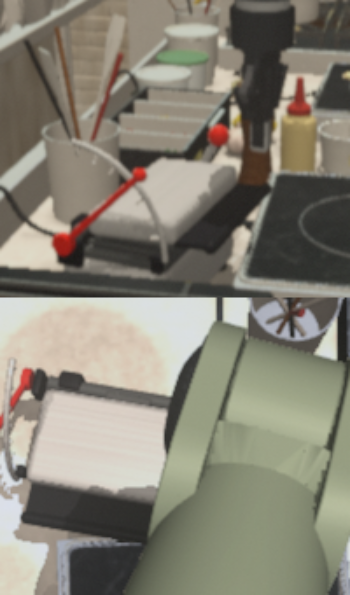

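The closed fingers stand just in front of the ball at its height, clear of the lid, so I push back along the arc.

Request:
{"name": "arm_command", "arguments": {
  "rows": [0.5,0,0,0,0,0,0.5,0,0,0,0,0,0.4,0,0,0,0,0,0.4,0,0,0,0,0,0.38,0,0,0,0,0]
}}

```text
t: 2.7
tool_pos: [0.7135, -0.1375, 0.1554]
ee_rot: [[0.979, -0.202, 0.001], [-0.202, -0.979, -0.0], [0.001, 0.0, -1.0]]
contact_force: [-1.7, 0.5, 0.7]
finger_gap: -0.0001
```

Request:
{"name": "arm_command", "arguments": {
  "rows": [0,0,0,0,0,0,-0.5,0,0,0,0,0,-0.9,0,0,0,0,0]
}}

```text
t: 3.0
tool_pos: [0.6724, -0.1291, 0.1542]
ee_rot: [[0.979, -0.202, 0.002], [-0.202, -0.979, -0.001], [0.002, 0.0, -1.0]]
contact_force: [0.1, 0.1, -0.3]
finger_gap: -0.0001
```

```bash
cat >> h.py <<'E'
def ball_angle(im):
    n,l,st,c=cv2.connectedComponentsWithStats(red(im,(270,190,325,225))); i=1+np.argmax(st[1:,4])
    o,d=ray('side',c[i]); piv=np.array([.7025,-.1323,.150])+.0366*X; piv[2]=.088
    t=((piv-o)@Y)/(d@Y); q=o+t*d-piv; return c[i],q@X,q[2],.55+np.arctan2(q@X,q[2]),st[i]
E
python3 - <<'E'
from h import *
print(ball_angle(cv2.imread('pics/side0.png')));im=eyes.grab_frame('side');cv2.imwrite('pics/s2.png',im);print(ball_angle(im))
E
```

```text
(array([304.5047619 , 206.60952381]), np.float64(-0.03701357239840406), np.float64(0.061913049212845156), np.float64(0.011176494877336851), array([299, 201,  11,  12, 105], dtype=int32))
(array([287.75308642, 201.        ]), np.float64(0.002080193692208727), np.float64(0.06933316008496834), np.float64(0.5799938708852345), array([283, 196,  10,  11,  81], dtype=int32))
```

```bash
cat >> h.py <<'E'
def lift(a,th=40,back=0,s=0):
    a=np.radians(a); R=tool(th); bead=H+.15*(-np.cos(a)*X+np.sin(a)*Z)
    return bead-(.018+back)*R[:,0]-s*R[:,2],R
E
python3 - <<'E'
from h import *
p2,R=lift(3,back=.02,s=0); p1=p2-.09*R[:,2]; print('pre',p1,p2,lift(3)[0])
p,R0=sensors.sense()['tool_pos'],None
m=np.array([.60,-.10,.23]); 
a=plan(m,tool(0),3,1)
b=plan(p1,R,8,8,a)
print('in');c=plan(p2,R,4,1,b); print('contact');plan(lift(3)[0],R,2,1,c)
E
```

```text
pre [0.56391589 0.03279636 0.15736846] [0.62062545 0.02136171 0.08842446] [0.63564407 0.01833343 0.10128022]
t 3.05 F [-5.9  2.2 -0.7]
[-0.79, -0.15, -0.85, -0.0, 0.06, -0.04]
[-0.78, -0.15, -0.85, -0.0, 0.0, -0.0]
[-0.78, -0.15, -0.85, -0.0, 0.0, -0.0]
t 3.05 F [-5.9  2.2 -0.7]
[-0.26, -0.51, 0.3, 0.0, 0.87, -0.0]
[-0.28, -0.51, 0.28, 0.0, 0.87, -0.0]
[-0.31, -0.51, 0.25, 0.0, 0.87, -0.0]
[-0.33, -0.51, 0.23, 0.0, 0.87, -0.0]
[-0.34, -0.51, 0.2, 0.0, 0.87, -0.0]
[-0.36, -0.51, 0.17, 0.0, 0.87, -0.0]
[-0.37, -0.51, 0.13, 0.0, 0.87, -0.0]
[-0.38, -0.51, 0.1, 0.0, 0.87, -0.0]
in
t 3.05 F [-5.9  2.2 -0.7]
[0.0, 0.0, 0.75, 0.0, 0.0, 0.0]
[0.0, 0.0, 0.75, 0.0, 0.0, 0.0]
[0.0, 0.0, 0.75, 0.0, 0.0, 0.0]
[0.0, 0.0, 0.75, 0.0, 0.0, 0.0]
contact
t 3.05 F [-5.9  2.2 -0.7]
[0.33, 0.0, -0.0, 0.0, 0.0, 0.0]
[0.33, 0.0, -0.0, 0.0, 0.0, 0.0]
```

Request:
{"name": "arm_command", "arguments": {
  "rows": [-0.8,-0.1,-0.8,0,0,0,-0.8,-0.15,-0.9,0,0,0,-0.8,-0.15,-0.9,0,0,0,-0.26,-0.5,0.3,0,0.87,0,-0.28,-0.5,0.28,0,0.87,0]
}}

```text
t: 3.55
tool_pos: [0.5955, -0.0701, 0.2163]
ee_rot: [[0.963, -0.203, 0.177], [-0.199, -0.979, -0.037], [0.181, -0.0, -0.984]]
contact_force: [0.8, -0.4, -0.2]
finger_gap: 0.0
```

Request:
{"name": "arm_command", "arguments": {
  "rows": [-0.3,-0.5,0.25,0,0.87,0,-0.33,-0.5,0.23,0,0.87,0,-0.34,-0.5,0.2,0,0.87,0,-0.36,-0.5,0.17,0,0.87,0,-0.37,-0.5,0.13,0,0.87,0]
}}

```text
t: 4.05
tool_pos: [0.5661, -0.0162, 0.1698]
ee_rot: [[0.807, -0.157, 0.57], [-0.129, -0.988, -0.09], [0.577, -0.001, -0.817]]
contact_force: [0.7, 0.6, 0.2]
finger_gap: -0.0004
```

Request:
{"name": "arm_command", "arguments": {
  "rows": [-0.38,-0.5,0.1,0,0.87,0,0,0,0,0,0,0]
}}

```text
t: 4.25
tool_pos: [0.5533, -0.0069, 0.155]
ee_rot: [[0.765, -0.145, 0.628], [-0.111, -0.989, -0.092], [0.635, 0.001, -0.773]]
contact_force: [-1.8, 0.3, -1.4]
finger_gap: 0.0004
```

Run:
```python
from h import *
s=sensors.sense();print(s['tool_pos'],np.round(s['ee_rot'],3))
p2,R=lift(3,back=.02); plan(p2,R,4,1)
```

```text
[ 0.55334571 -0.00693722  0.15501182] [[ 0.765 -0.145  0.628]
 [-0.111 -0.989 -0.092]
 [ 0.635  0.001 -0.773]]
t 4.25 F [-1.8  0.3 -1.4]
[0.05, -0.31, 0.76, -0.34, 0.1, 0.42]
[0.03, -0.34, 0.75, -0.0, 0.0, 0.0]
[0.03, -0.34, 0.75, -0.0, 0.0, 0.0]
[0.03, -0.34, 0.75, -0.0, 0.0, 0.0]
```

Request:
{"name": "arm_command", "arguments": {
  "rows": [0,-0.35,0.75,-0.17,0.05,0.2,0,-0.35,0.75,-0.17,0.05,0.2,0,-0.35,0.75,0,0,0,0,-0.35,0.7,0,0,0,0,0,0,0,0,0]
}}

```text
t: 4.75
tool_pos: [0.6205, -0.0123, 0.0911]
ee_rot: [[0.755, -0.14, 0.64], [-0.099, -0.99, -0.101], [0.648, 0.013, -0.762]]
contact_force: [0.3, 0.1, -0.3]
finger_gap: 0.0
```

Run:
```python
from h import *
s=sensors.sense();print(s['tool_pos'],np.round(s['ee_rot'],3),np.round(s['joints'],2))
p2,R=lift(3,back=.02); plan(p2,R,1,1);plan(lift(3)[0],R,3,1)
im=np.vstack([eyes.grab_frame('side')[150:300,180:400],eyes.grab_frame('top')[140:290,180:400]])
cv2.imwrite('pics/a2.png',cv2.resize(im,None,fx=2,fy=2))
```

```text
[ 0.62053126 -0.01232311  0.09112036] [[ 0.755 -0.14   0.64 ]
 [-0.099 -0.99  -0.101]
 [ 0.648  0.013 -0.762]] [-0.13  0.4  -0.96 -0.49 -0.02  3.14]
t 4.75 F [ 0.3  0.1 -0.3]
[-0.17, -1.11, -0.04, -0.27, -0.07, 0.53]
t 4.75 F [ 0.3  0.1 -0.3]
[0.17, -0.36, -0.01, -0.27, -0.07, 0.53]
[0.15, -0.37, -0.02, -0.0, -0.0, 0.0]
[0.15, -0.37, -0.02, -0.0, -0.0, 0.0]
```

View pics/a2.png

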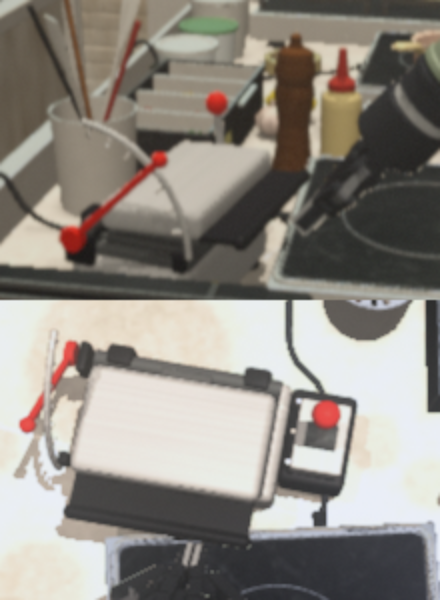

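The lever is upright and the fingers sit just below and in front of the lip, about 33 mm right of its middle. Joint 6 is at its limit, so I keep this slightly yawed orientation and lift with pure translation.

```bash
cat >> h.py <<'E'
def arc(angs):
    s=sensors.sense(); p=np.array(s['tool_pos']); R=np.array(s['ee_rot']); yg=(p-H)@Y
    print('t',s['t'],'F',np.round(s['contact_force'],1),'yg',yg.round(4))
    for a in angs:
        r=np.radians(a); q=H+.15*(-np.cos(r)*X+np.sin(r)*Z)+yg*Y-.018*R[:,0]
        q+= ((p-q)@Y)*Y
        print(a,np.round(R.T@(q-p)/.03,2).tolist()); p=q
E
python3 -c "
from h import *
arc([3,8,14,20,26,32,38,44,48])"
```

```text
t 4.85 F [-0.6  1.3 -0.1] yg -0.0332
3 [0.46, 0.02, -0.0]
8 [0.31, 0.01, -0.3]
14 [0.41, 0.01, -0.33]
20 [0.44, 0.02, -0.28]
26 [0.47, 0.02, -0.23]
32 [0.49, 0.02, -0.18]
38 [0.51, 0.02, -0.13]
44 [0.52, 0.03, -0.08]
48 [0.35, 0.02, -0.02]
```

Request:
{"name": "arm_command", "arguments": {
  "rows": [0.23,0,0,0,0,0,0.23,0,0,0,0,0,0.15,0,-0.15,0,0,0,0.16,0,-0.15,0,0,0]
}}

```text
t: 5.25
tool_pos: [0.6281, -0.0128, 0.1132]
ee_rot: [[0.756, -0.14, 0.639], [-0.098, -0.99, -0.1], [0.647, 0.013, -0.763]]
contact_force: [-1.3, 0.2, -6.4]
finger_gap: 0.0002
```

Request:
{"name": "arm_command", "arguments": {
  "rows": [0.2,0,-0.16,0,0,0,0.21,0,-0.17,0,0,0,0.22,0,-0.14,0,0,0,0.22,0,-0.14,0,0,0]
}}

```text
t: 5.65
tool_pos: [0.6329, -0.0134, 0.1411]
ee_rot: [[0.76, -0.141, 0.635], [-0.099, -0.99, -0.101], [0.642, 0.014, -0.766]]
contact_force: [-9.3, -0.0, -7.0]
finger_gap: 0.0001
```

Run:
```python
from h import *
s=sensors.sense();print(s['tool_pos'],np.round(s['ee_rot'],3))
arc([20,26,32,38,44])
im=np.vstack([eyes.grab_frame('side')[150:300,180:400],eyes.grab_frame('top')[140:290,180:400]])
cv2.imwrite('pics/a3.png',cv2.resize(im,None,fx=2,fy=2))
```

```text
[ 0.6329296  -0.01344846  0.14112291] [[ 0.76  -0.141  0.635]
 [-0.099 -0.99  -0.101]
 [ 0.642  0.014 -0.766]]
t 5.65 F [-9.3 -0.  -7. ] yg -0.0317
20 [0.21, 0.01, 0.02]
26 [0.47, 0.02, -0.24]
32 [0.49, 0.02, -0.19]
38 [0.5, 0.02, -0.14]
44 [0.52, 0.03, -0.08]
```

View pics/a3.png

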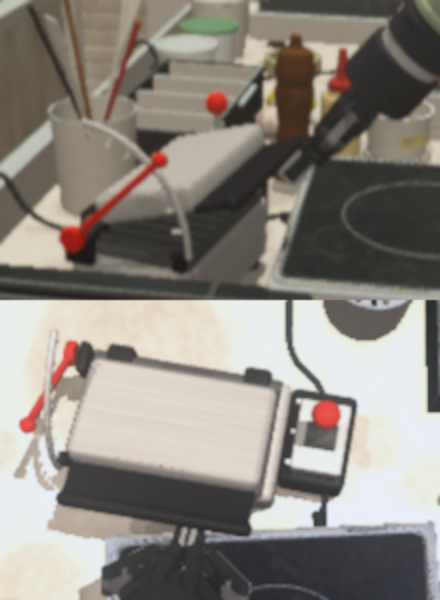

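The lid is rising on the fingertips with about 11 N of contact force. I continue to roughly 44 degrees.

Request:
{"name": "arm_command", "arguments": {
  "rows": [0.21,0,0,0,0,0,0.24,0,-0.12,0,0,0,0.24,0,-0.12,0,0,0,0.25,0,-0.1,0,0,0,0.25,0,-0.1,0,0,0]
}}

```text
t: 6.25
tool_pos: [0.6496, -0.0159, 0.1731]
ee_rot: [[0.762, -0.141, 0.632], [-0.099, -0.99, -0.102], [0.64, 0.015, -0.768]]
contact_force: [-15.6, 0.3, -0.9]
finger_gap: -0.0002
```

Request:
{"name": "arm_command", "arguments": {
  "rows": [0.25,0,-0.07,0,0,0,0.25,0,-0.07,0,0,0,0.26,0,-0.04,0,0,0,0.26,0,-0.04,0,0,0,0,0,0,0,0,0]
}}

```text
t: 6.75
tool_pos: [0.673, -0.0194, 0.2022]
ee_rot: [[0.756, -0.142, 0.639], [-0.099, -0.99, -0.104], [0.648, 0.015, -0.762]]
contact_force: [-11.1, -0.9, -1.2]
finger_gap: -0.0
```

Run:
```python
from h import *
s=sensors.sense();print(s['tool_pos'],np.round(s['ee_rot'],3))
arc([44,48,52])
S=eyes.grab_frame('side');T=eyes.grab_frame('top');cv2.imwrite('pics/s4.png',S);cv2.imwrite('pics/t4.png',T)
im=np.vstack([S[150:290,200:360],T[130:270,180:340]])
cv2.imwrite('pics/a4.png',cv2.resize(np.hstack([im[:140],im[140:]]),None,fx=2.5,fy=2.5,interpolation=cv2.INTER_CUBIC))
```

```text
[ 0.67299179 -0.01942379  0.20219492] [[ 0.756 -0.142  0.639]
 [-0.099 -0.99  -0.104]
 [ 0.648  0.015 -0.762]]
t 6.75 F [-11.1  -0.9  -1.2] yg -0.0296
44 [-0.15, -0.01, 0.07]
48 [0.35, 0.02, -0.02]
52 [0.35, 0.02, 0.0]
```

View pics/a4.png

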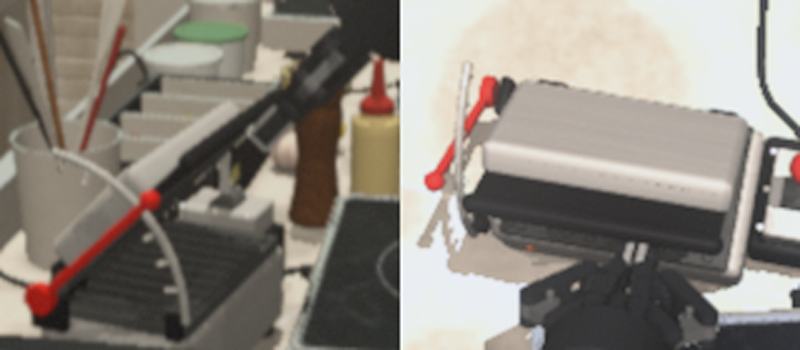

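The lid is now near the marker angle, close to parallel in the side view. I go about 4 degrees further, release and measure where it settles.

Request:
{"name": "arm_command", "arguments": {
  "rows": [0.15,0,0,0,0,0,0.1,0,0,0,0,0,0,0,0,0,0,0]
}}

```text
t: 7.15
tool_pos: [0.6781, -0.0199, 0.2064]
ee_rot: [[0.756, -0.142, 0.639], [-0.099, -0.99, -0.103], [0.647, 0.015, -0.763]]
contact_force: [-10.5, -1.1, -1.1]
finger_gap: -0.0001
```

Request:
{"name": "arm_command", "arguments": {
  "rows": [-0.3,0,0,0,0,0,-0.5,0,0,0,0,0,-0.7,0,0,0,0,0,0,0,0,0,0,0,0,0,0,0,0,0]
}}

```text
t: 7.65
tool_pos: [0.6478, -0.0149, 0.18]
ee_rot: [[0.752, -0.14, 0.645], [-0.098, -0.99, -0.101], [0.652, 0.013, -0.758]]
contact_force: [1.0, 0.1, 0.2]
finger_gap: -0.0004
```

Run:
```python
from h import *
s=sensors.sense();print(s['tool_pos'],s['contact_force'])
S=eyes.grab_frame('side');T=eyes.grab_frame('top');cv2.imwrite('pics/s5.png',S);cv2.imwrite('pics/t5.png',T)
cv2.imwrite('pics/a5.png',np.hstack([cv2.resize(S[190:280,205:275],None,fx=6,fy=6,interpolation=cv2.INTER_CUBIC)[:,:400],cv2.resize(T[150:240,180:320],None,fx=6,fy=6,interpolation=cv2.INTER_CUBIC)[:,:400]]))
```

```text
[ 0.647837   -0.01489559  0.18002156] [1.03665214 0.1007239  0.20289247]
```

View pics/a5.png

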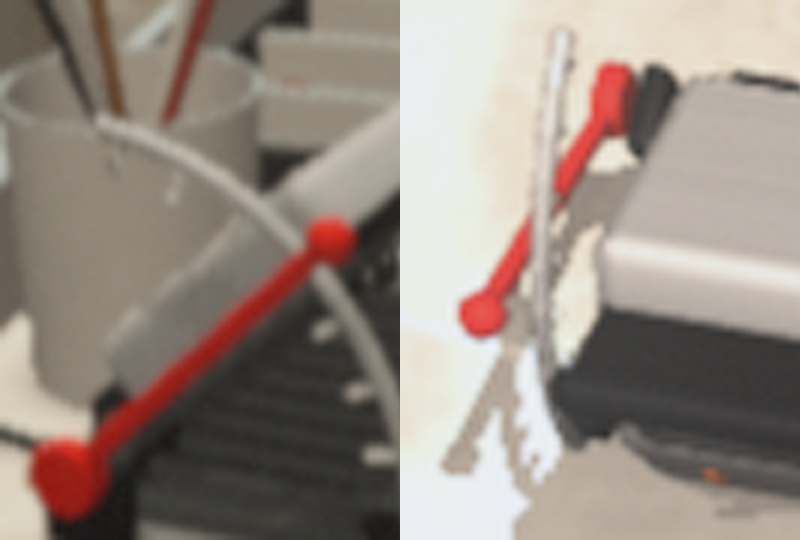

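Run:
```python
from h import *
S=cv2.imread('pics/s5.png');T=cv2.imread('pics/t5.png')
a=cv2.resize(S[185:255,235:305],None,fx=5.7,fy=5.7,interpolation=cv2.INTER_CUBIC)
b=cv2.resize(T[185:255,195:265],None,fx=5.7,fy=5.7,interpolation=cv2.INTER_CUBIC)
im=np.hstack([a,b]); im=(255*(im/255.)**.55).astype(np.uint8); cv2.imwrite('pics/a6.png',im); print(im.shape)
for g in (36,40,44,48):
    r=np.radians(g)
    for sd in (.081,-.081):
        q=H+.15*(-np.cos(r)*X+np.sin(r)*Z)+sd*Y; print(g,sd,proj('side',q).round(1),proj('top',q).round(1))
q=H+.128*(-np.cos(np.radians(44.5))*X+np.sin(np.radians(44.5))*Z)+.114*Y; print(proj('side',q),proj('top',q))
```

```text
(399, 798, 3)
36 0.081 [283.9 225.7] [209.5 222.9]
36 -0.081 [318.5 197.8] [303.7 239.4]
40 0.081 [280.4 220.6] [209.2 218.4]
40 -0.081 [315.5 193.4] [304.3 234.9]
44 0.081 [276.6 215.8] [209.1 213.4]
44 -0.081 [312.2 189.2] [305.  230.1]
48 0.081 [272.6 211.2] [209.1 208.2]
48 -0.081 [308.7 185.3] [305.7 225. ]
[259.30209962 228.96159412] [193.90806162 202.31289451]
```

View pics/a6.png

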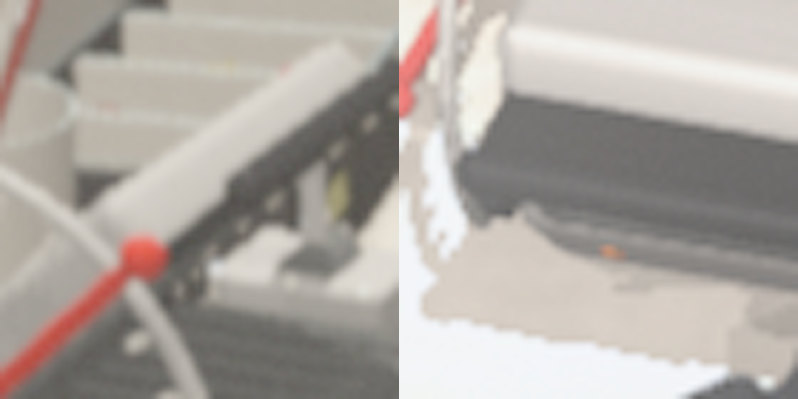

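The marker tip is at (260.4,230.1), about 1 px from prediction. The bead's left end is near side (276.5,218) and top (206.6,215), with the bead middle at (265,223.6), which reads as about 43 to 44 degrees against a marker of about 44.5. I cross-check by gently touching the lip.

Request:
{"name": "arm_command", "arguments": {
  "rows": [0.3,0,0,0,0,0,0.3,0,0,0,0,0,0,0,0,0,0,0]
}}

```text
t: 8.05
tool_pos: [0.6624, -0.0169, 0.1922]
ee_rot: [[0.751, -0.14, 0.645], [-0.098, -0.99, -0.101], [0.653, 0.013, -0.757]]
contact_force: [-0.4, -0.4, -0.0]
finger_gap: 0.0002
```

Request:
{"name": "arm_command", "arguments": {
  "rows": [0.07,0,0,0,0,0,0,0,0,0,0,0]
}}

```text
t: 8.25
tool_pos: [0.6613, -0.0167, 0.1908]
ee_rot: [[0.754, -0.14, 0.641], [-0.098, -0.99, -0.101], [0.649, 0.013, -0.761]]
contact_force: [-0.3, -0.1, 0.1]
finger_gap: 0.0
```

Request:
{"name": "arm_command", "arguments": {
  "rows": [0.07,0,0,0,0,0,0,0,0,0,0,0]
}}

```text
t: 8.45
tool_pos: [0.6628, -0.0169, 0.1921]
ee_rot: [[0.754, -0.14, 0.641], [-0.098, -0.99, -0.101], [0.649, 0.013, -0.761]]
contact_force: [0.3, -0.3, -0.4]
finger_gap: 0.0004
```

Request:
{"name": "arm_command", "arguments": {
  "rows": [0.07,0,0,0,0,0,0,0,0,0,0,0]
}}

```text
t: 8.65
tool_pos: [0.6645, -0.0171, 0.1937]
ee_rot: [[0.754, -0.14, 0.642], [-0.098, -0.99, -0.101], [0.649, 0.013, -0.76]]
contact_force: [0.6, 0.3, 0.5]
finger_gap: -0.0002
```

```bash
cat >> h.py <<'E'
from scipy.optimize import brentq
def cang(p,R):
    f=lambda a:(H+.15*(-np.cos(a)*X+np.sin(a)*Z)+((np.array(p)-H)@Y)*Y-np.array(p))@np.array(R)[:,0]-.018
    return np.degrees(brentq(f,-.2,1.4))
E
python3 -c "
from h import *
R=np.array([[0.756,-0.142,0.639],[-0.099,-0.99,-0.103],[0.647,0.015,-0.763]])
for p in ([.6281,-.0128,.1132],[.6329,-.0134,.1411],[.6781,-.0199,.2064]): print(cang(p,R))
s=sensors.sense();print(s['tool_pos'],s['contact_force'],cang(s['tool_pos'],s['ee_rot']))"
```

```text
6.6617671694218625
17.17662958133697
48.30816936516257
[ 0.66452349 -0.01710953  0.19367414] [0.60191277 0.28485951 0.45603038] 41.09757784268596
```

Request:
{"name": "arm_command", "arguments": {
  "rows": [0.07,0,0,0,0,0,0,0,0,0,0,0]
}}

```text
t: 8.85
tool_pos: [0.6662, -0.0173, 0.1951]
ee_rot: [[0.754, -0.14, 0.642], [-0.098, -0.99, -0.101], [0.649, 0.013, -0.76]]
contact_force: [-0.0, -1.0, -0.4]
finger_gap: -0.0001
```

Request:
{"name": "arm_command", "arguments": {
  "rows": [0.05,0,0,0,0,0,0,0,0,0,0,0]
}}

```text
t: 9.05
tool_pos: [0.6672, -0.0174, 0.196]
ee_rot: [[0.754, -0.14, 0.642], [-0.098, -0.99, -0.101], [0.649, 0.013, -0.76]]
contact_force: [-0.2, 0.5, -0.4]
finger_gap: -0.0001
```

Request:
{"name": "arm_command", "arguments": {
  "rows": [0.05,0,0,0,0,0,0,0,0,0,0,0]
}}

```text
t: 9.25
tool_pos: [0.6681, -0.0175, 0.1967]
ee_rot: [[0.755, -0.14, 0.641], [-0.098, -0.99, -0.101], [0.649, 0.013, -0.761]]
contact_force: [-1.4, -0.1, -0.4]
finger_gap: -0.0001
```

```bash
python3 -c "
from h import *
R=np.array([[0.754,-0.14,0.642],[-0.098,-0.99,-0.101],[0.649,0.013,-0.76]])
s=sensors.sense();print(s['tool_pos'],s['contact_force'],cang(s['tool_pos'],s['ee_rot']))"
```

```text
[ 0.66809554 -0.01754697  0.19674415] [-1.43414829 -0.14189269 -0.40594056] 42.91635201910892
```

Contact starts at about 43 degrees, so it settled about 5.3 degrees back from 48.3. I raise to about 49.6 to settle near 44.4.

Request:
{"name": "arm_command", "arguments": {
  "rows": [0.15,0,0,0,0,0,0.15,0,0,0,0,0,0.15,0,0,0,0,0,0.15,0,0,0,0,0,0,0,0,0,0,0]
}}

```text
t: 9.75
tool_pos: [0.6789, -0.0193, 0.2056]
ee_rot: [[0.759, -0.14, 0.636], [-0.099, -0.99, -0.101], [0.643, 0.014, -0.765]]
contact_force: [-9.7, 0.0, -1.6]
finger_gap: -0.0001
```

```bash
python3 -c "
from h import *
s=sensors.sense();print(s['tool_pos'],s['contact_force'],cang(s['tool_pos'],s['ee_rot']))"
```

```text
[ 0.67887663 -0.01927105  0.20559322] [-9.7189938   0.04011745 -1.59461841] 48.29342314561723
```

Request:
{"name": "arm_command", "arguments": {
  "rows": [0.08,0,0,0,0,0,0.05,0,0,0,0,0,0,0,0,0,0,0]
}}

```text
t: 10.05
tool_pos: [0.6812, -0.0197, 0.2075]
ee_rot: [[0.76, -0.141, 0.635], [-0.099, -0.99, -0.101], [0.643, 0.014, -0.766]]
contact_force: [-11.4, -0.2, -1.8]
finger_gap: 0.0003
```

```bash
python3 -c "
from h import *
s=sensors.sense();print(s['tool_pos'],s['contact_force'],cang(s['tool_pos'],s['ee_rot']))"
```

```text
[ 0.68118944 -0.01967113  0.2075469 ] [-11.43017069  -0.20722299  -1.76948183] 49.459723155330046
```

Loaded at 49.5 degrees. Now I release, retreat fully and check.

Request:
{"name": "arm_command", "arguments": {
  "rows": [-0.3,0,0,0,0,0,-0.5,0,0,0,0,0,-0.6,0,-0.3,0,0,0,-0.3,0,-0.8,0,0,0,0,0,-1,0,0,0]
}}

```text
t: 10.55
tool_pos: [0.6041, -0.0087, 0.2242]
ee_rot: [[0.757, -0.139, 0.639], [-0.097, -0.99, -0.1], [0.646, 0.013, -0.763]]
contact_force: [0.9, 0.6, -0.5]
finger_gap: 0.0
```

Request:
{"name": "arm_command", "arguments": {
  "rows": [0,0,-1,0,0,0,0,0,-0.5,0,0,0,0,0,0,0,0,0,0,0,0,0,0,0,0,0,0,0,0,0]
}}

```text
t: 11.05
tool_pos: [0.5772, -0.0049, 0.2595]
ee_rot: [[0.755, -0.138, 0.641], [-0.097, -0.99, -0.1], [0.649, 0.013, -0.761]]
contact_force: [0.6, -0.6, 0.3]
finger_gap: -0.0003
```

Run:
```python
from h import *
S=eyes.grab_frame('side');T=eyes.grab_frame('top')
print(sensors.sense()['contact_force'],sensors.sense()['tool_pos'],ball_angle(S))
for im,o in ((S,cv2.imread('pics/side0.png')),):
    for k in (im,o):
        m=red(k,(200,215,275,285)); n,l,st,c=cv2.connectedComponentsWithStats(m);i=1+np.argmax(st[1:,4]);print('marker',st[i],c[i])
a=cv2.resize(S[180:285,205:345],None,fx=4,fy=4,interpolation=cv2.INTER_CUBIC)
b=cv2.resize(T[180:285,190:248],None,fx=4,fy=4,interpolation=cv2.INTER_CUBIC)
im=np.hstack([a,b]); im=(255*(im/255.)**.6).astype(np.uint8); cv2.imwrite('pics/a7.png',im); print(im.shape)
```

```text
Traceback (most recent call last):
  File "h.py", line 35, in ball_angle
    n,l,st,c=cv2.connectedComponentsWithStats(red(im,(270,190,325,225))); i=1+np.argmax(st[1:,4])
                                                                              ~~~~~~~~~^^^^^^^^^^
ValueError: attempt to get argmax of an empty sequence
```

Run:
```python
from h import *
S=eyes.grab_frame('side');T=eyes.grab_frame('top')
piv=np.array([.7025,-.1323,.150])+.0366*X
n,l,st,c=cv2.connectedComponentsWithStats(red(T,(320,185,360,235)))
if n>1:
    i=1+np.argmax(st[1:,4]); p=plane('top',c[i],.158); d=(p-piv)@X; print('ball',c[i],p,'lever',.55+np.arcsin(d/.07))
for k in (S,cv2.imread('pics/side0.png')):
    n,l,st,c=cv2.connectedComponentsWithStats(red(k,(200,215,275,285)));i=1+np.argmax(st[1:,4]);print('marker',st[i],c[i])
a=cv2.resize(S[180:285,205:345],None,fx=4,fy=4,interpolation=cv2.INTER_CUBIC)
b=cv2.resize(T[180:285,190:248],None,fx=4,fy=4,interpolation=cv2.INTER_CUBIC)
im=np.hstack([a,b]); im=(255*(im/255.)**.6).astype(np.uint8); cv2.imwrite('pics/a7.png',im); print(im.shape)
```

```text
ball [342.79230769 196.64615385] [ 0.74133972 -0.14018372  0.158     ] lever 0.5933240472166557
marker [210 227  55  49 369] [233.81571816 252.98102981]
marker [210 225  53  51 318] [232.20754717 253.99056604]
(420, 792, 3)
```

View pics/a7.png

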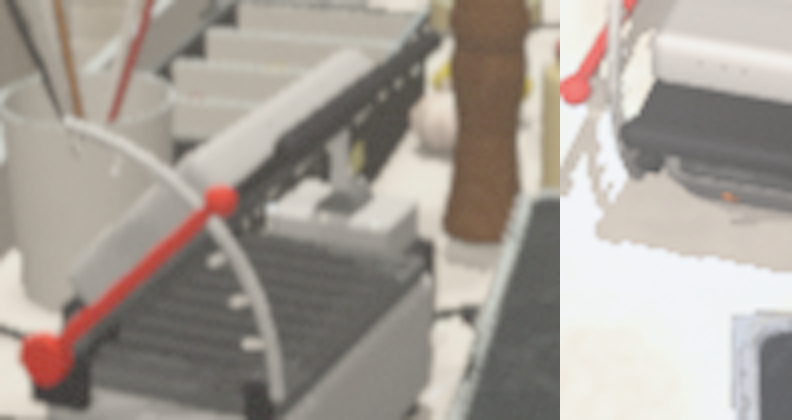

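The side view shows the marker tip at (260,230) and the bead's left end at about (276.7,214.5). In the top view the bead end is at about (206,212.5). Both read as about 44.5 to 45 degrees against a marker of about 44.5. A last numeric check that the marker did not shift, then hand in.

Run:
```python
from h import *
T=eyes.grab_frame('top');S=eyes.grab_frame('side')
for o,k,(x,y) in (('pics/top0.png',T,(194,202)),('pics/side0.png',S,(260,229)),('pics/side0.png',S,(217,269))):
    t=cv2.imread(o)[y-7:y+8,x-7:x+8]; t2=k[y-7:y+8,x-7:x+8]
    for q in (t,t2):
        b,g,r=[q[...,i].astype(float) for i in range(3)]; w=np.clip(r-np.maximum(b,g)-50,0,None); v,u=np.mgrid[y-7:y+8,x-7:x+8]; print(o,round((w*u).sum()/w.sum(),2),round((w*v).sum()/w.sum(),2))
print(T.shape, sensors.sense()['t'])
```

```text
pics/top0.png 194.08 200.39
pics/top0.png 194.09 200.39
pics/side0.png 258.25 229.74
pics/side0.png 258.5 230.18
pics/side0.png 216.47 267.99
pics/side0.png 216.48 267.99
(480, 640, 3) 11.35
```

```bash
python3 -c "
from plant import bot,sensors
print(bot.finish_job(), sensors.sense()['contact_force'])"
```

```text
the job is handed in; nothing more can be done
the job is handed in; nothing more can be done
```

The job is handed in, at about 11.4 s of the 54 s. By my last checks the heat lever stands close to upright and the lid rests at the marker's angle. `finish_job` reports no verdict.

- **Heat lever:** I pushed it back with closed fingers. The side camera read 0.58 rad right after the push. The raised lid now hides the ball from that camera, so the last reading is from the top view, 0.59 rad. Both are within 0.43 to 0.67.
- **Lid:** I lifted it from beneath to about 48°. By touch it had settled at about 43°, while the cameras read 43 to 44°. I raised it again to 49.5° and released it. The last camera readings are about 44.5 to 45°, against a marker measured at about 44.5° (allowed difference 3.4°). I did not repeat the touch check after the second lift.
- **Marker:** The tip is unchanged in the top view, within 0.01 px. One side-view colour blob differed by 1 to 2 px and the side-view tip by about 0.5 px. I put both down to the changed background and light.
- **Bystanders and arm:** I did not measure the bottle, mill and tub again at the end; the arm's paths kept clear of them. The last wrist force reading was near zero, with the arm drawn back from the grill.

The last joint reached its range limit, so I lifted about 33 mm right of the lip's middle with the tool a few degrees off square.

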